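Extend the vapour sampling arm over the cup

ROBOT

A 6-joint arm with a two-finger parallel gripper is mounted at the origin on a cart in front of the work surface, level with it; the furniture and walls round the work are solid. World frame = base frame: x ahead of the robot, y to its left, z up, the work surface at z = 0. Lengths are in m, angles in rad, forces in N, time in s.
With the tool pointing down it reaches from about 0.275 to 0.875 m from the base axis. Payload 12.5 kg.
Tool frame: the origin (TCP) lies at the very end of the fingers, on their centre line; the grasp point (between the pads) lies 19 mm behind it (r.pinch_z is the distance from the TCP to the grasp point, in m); z points along the fingers, y is the line along which they close (so a half turn about z gives the same grasp; the last joint's range is limited). The gripper opens to 85 mm and grips with 20 to 120 N. Pads are 22 mm wide; open, the fingers measure 114 mm over their backs; the gripper's body (76 mm by 85 mm) begins 54 mm behind the grasp point. The pads swing forward as they close: fully open they stand 13 mm farther back than shut.
Start: joints at [-1.293, 0.351, 1.652, -0, 1.139, -0.085], TCP at [0.195, -0.514, 0.231] pointing down, gripper open.
Joint ranges: [-2.75, 2.75], [-0.79, 2.1], [0.01, 2.65], [-1.57, 4.71], [0.07, 3.14], [-2.87, 2.87]. Speed limits (rad/s): [2.22, 2.22, 2.79, 3.14, 3.14, 3.14].

INTERFACE

Orientations are given as a 3x3 rotation matrix whose columns are the frame's x, y, z axes.
In Python, from cell import r, claw, kin, eyes gives the robot as it stands. Calls block until the motion is done:
- r.reach(position, orientation): joint-space move of the TCP to a pose.
- r.servo_line(position, rot=None, rate=0.15, f_stop=None): straight line of the TCP; rot=None keeps the orientation; rate is the mean speed in m/s. With f_stop (N) it stops when the force on the tool has changed by that much, and returns True; else False.
- r.move_j(angles): joint-space move.
- claw.ungrasp() and claw.gripper_close(): open the fingers fully, or close them until they stop; the grip force is fixed at half the most.
- r.pause(seconds).
- kin.inverse_kinematics(position, orientation): joint angles nearest the present ones, or None.
- eyes.capture(name): name is "scene" or "side" or "wrist"; returns (picture, depth): 420x560x3 uint8, red, green, blue; 420x560 float32, m along the optical axis (not along the pixel's ray), 0 where there is no reading.
- eyes.camera_model(name): a dict with "fx", "fy", "cx", "cy" (pixels), "pose" (4x4, takes a point from camera to world coordinates); the wrist camera has in their place "mount" (4x4, takes a point from camera to tool coordinates, whose origin is the TCP and whose axes are the flange's). Camera axes: x right, y down, z forward; pixel columns grow to the right and rows downward; lengths in m; the calibration is good to about 2 mm. A picture is of the moment at which its call begins: read the wrist's pose just before it. camera_model takes no time and is no camera call.
A pose or a line that the arm cannot do raises r.Unreachable and nothing moves.
- r.finish_job(): hands the job in; it is judged then, once.
Readings, each from a call of its own:
- r.read_t(): time.
- r.read_joint_positions(): joint angles.
- r.read_qvel(): joint speeds.
- r.read_effort(): joint torques, N m.
- r.read_ee_pos(): TCP position.
- r.read_eef_rot(): TCP orientation.
- r.read_ft_force(): force on the tool from outside, world axes, zero at the start.
- r.read_ft_torque(): the same for the moment, N m.
- r.read_width(): opening from 0.0 (shut) to 1.0 (fully open).
- r.read_grip_force(): force on a finger pad.
Only numpy, scipy, OpenCV 4.12 (cv2) and the standard library are available. Lean on these libraries where they do the work, as an engineer would, in place of code of your own. Each camera call takes 0.05 s, during which the arm holds its last target. There are 200 camera calls.

TASK

Press the green filter cartridge on the sampling stand down until it is fully home in its socket. Then squeeze the orange lock button against the black grip of the telescoping arm to release it, and draw the arm out along the scale until its yellow pointer lines up with the red index. The arm is sprung and runs back if let go, so finish while still holding the squeezed grip there, and leave the vial, the meter and the white cap behind the stand where they are.

Things in the scene. Friction and masses are not known exactly. Their poses are not given: they have to be found in the camera images.
- stand: Sampling stand, fixed: blue base plate 130 x 350 x 12 mm, origin at the centre of its underside, z up. The arm draws out along its -y (to the robot's right); its front, with the orange button, is -x (to the robot). White housing at x -45 to 45, y 70 to 175, top z 125 mm. White scale rail along y at x 42 to 62, top z 70 mm, black marks every 10 mm. It may stand turned by up to half a radian.
- cartridge (a joint): Travel of the green filter cartridge down into its socket, m: 0 = 8 mm proud, 0.008 = fully home (its flange rests on the steel collar). It starts 6 to 8 mm proud, slides stiffly (about 7 N to move it) and stays where it is left.
- cartridge_top (a point): Centre of the flat top of the green cartridge cap (34 mm across) on the housing, the place to press; in the stand's frame x = 0, y = 125 mm, z = 157 mm when 8 mm proud, 149 mm when fully home.
- grip_head: Sampling head on the end of the telescoping tube; frame parallel to the stand's, the same as it when the arm is in. Grey block 44 x 34 mm at z 69 to 93 mm, nozzle below it to z 62; on top the upright black grip, z 92 to 142 mm, 32 mm long in y, rear face at x = +18 mm. A yellow pointer reaches in +x to the scale rail, below z 77 mm.
- grip_point (a point): Point of the head at x = 0, y = 0, z = 119 mm, mid height of grip and button. To pinch from above, close the fingers along the stand's x axis, one on the orange button in front, one on the rear face of the black grip: 42 mm apart before the squeeze, 36 mm with the button fully in, whose middle is x = 0.
- release (a joint): Travel of the orange lock button (24 mm long in y, z 100 to 138 mm, face at x = -24 mm of the head) towards +x into the grip, m: 0 = out, 0.006 = fully in; spring 3 N out, 6 N fully in. The lock lets go at about 0.003; till then the arm has only 2 mm of play. Its steel hook bar runs to a keeper on the stand at x -46 to -23, y 44 to 74, z 97 to 111 mm.
- pointer_tip (a point): The arm starts fully in, with this point at y = 0 of the stand, and draws out along the stand's -y up to a stop at 140 mm; a return spring pulls it in with 3 N (in) to 5 N (out). Tip of the yellow pointer of the head, at x = 50, y = 0, z = 72.5 mm of the head's frame: it moves along the scale rail with the head.
- index: Cup saddle with the red index, fixed on the base plate; frame parallel to the stand's, origin on the stand's middle line at worktop height, 50 to 120 mm in the stand's -y. Carries an open steel cup (52 mm across, rim z 55 mm) below the head's path, and behind the rail a red plate 16 mm wide with a red pointer. The pointers line up when the yellow one's y in this frame is 0.
- index_tip (a point): Tip of the red index pointer on the scale rail, at x = 52, y = 0, z = 72.5 mm of the saddle's frame.
- vial_0: Bystander: glass vial with black cap, 28 mm across, 60 mm high, standing loose behind the stand; origin at the centre of its underside.
- probe_meter: Bystander: hand-held olive meter, 129 x 64 x 23 mm, lying loose behind the stand; origin at the centre of its underside.
- spare_cap: Bystander: white jar cap, 65 mm across, 16 mm high, lying loose behind the stand; origin at the centre of its underside.

How it is judged:
On the way, in this order (a step that is already met when the one before it is completed fails the run):
1. the cartridge is pressed fully home while the arm is still locked in (value of joint cartridge above 0.0065 m and y of pointer_tip in the frame of stand above -0.006 m), for 0.2 s.
2. the lock button is squeezed in while the arm is still in (value of joint release above 0.0035 m and y of pointer_tip in the frame of stand above -0.006 m), for 0.1 s.
3. the arm is drawn out to the red index, with the grip in the fingers (y of pointer_tip in the frame of index between -0.004 and 0.004 m and contact force between the fingers and grip_head above 2 N), for 0.2 s.
At the end, for the whole second after the job is handed in: The cartridge is home to within 1.5 mm; the yellow pointer stands still within 4 mm of the red index along the scale; and the fingers still hold the grip, with the lock button squeezed in by more than 3.5 mm (all of step 3 and value of joint cartridge above 0.0065 m and value of joint release above 0.0035 m and linear speed of grip_head below 0.01 m/s); the arm keeps its last pose, push and grip.
It fails at once if the vial is displaced by more than 20 mm (distance of vial_0 from where it was at the start of the episode above 0.02 m).
It fails at once if the meter is displaced by more than 20 mm (distance of probe_meter from where it was at the start of the episode above 0.02 m).
It fails at once if the white cap is displaced by more than 20 mm (distance of spare_cap from where it was at the start of the episode above 0.02 m).
It fails at once if the vial is tipped over (angle between vial_0's own z axis and vertical above 0.5 rad).
It also fails if it takes over 42 s, if anything falls off the work surface, if the arm or the gripper's body presses on something with over 40 N, if the wrist force passes 120 N, or if a joint passes its speed limit or range.

## Working session

There is one attempt and no reset: what is moved stays moved. The work goes in short steps, each a Python script; the robot and the scene stay as the last script left them, time stands still between calls to the robot, and variables do not carry over. Pictures are saved under pics/ and viewed, at most 10 in all, crops included, and the job is handed in when it is done.

```bash
mkdir -p pics && ls
python3 - <<'E'
from cell import r,claw,kin,eyes
import cv2,numpy as np
a=[]
for n in("scene","side"):
    p,d=eyes.capture(n); m=eyes.camera_model(n); print(n,{k:np.round(v,3).tolist() for k,v in m.items()})
    cv2.imwrite(f"pics/{n}0.png",p[:,:,::-1]); np.savez(f"pics/{n}0.npz",p=p,d=d,K=[m[k] for k in("fx","fy","cx","cy")],T=m["pose"])
m=eyes.camera_model("wrist");print(m, r.read_t(), r.read_eef_rot())
E
```

```text
pics
scene {'fx': 529.053, 'fy': 529.053, 'cx': 281.733, 'cy': 208.172, 'pose': [[-0.896, -0.314, 0.315, 0.178], [-0.444, 0.619, -0.647, 0.643], [0.008, -0.72, -0.694, 0.91], [0.0, 0.0, 0.0, 1.0]]}
side {'fx': 383.581, 'fy': 383.581, 'cx': 276.958, 'cy': 212.743, 'pose': [[0.997, -0.027, 0.068, 0.502], [-0.073, -0.357, 0.931, -0.909], [-0.0, -0.934, -0.358, 0.449], [0.0, 0.0, 0.0, 1.0]]}
{'fx': 354.55723033466984, 'fy': 354.55723033466984, 'cx': 283.47465980321317, 'cy': 214.46229592169956, 'mount': array([[ 1.50466580e-04, -9.62464201e-01, -2.71408621e-01,
         6.82187809e-02],
       [ 9.99999986e-01,  1.23791527e-04,  1.15404089e-04,
         2.27579104e-05],
       [-7.74742167e-05, -2.71408634e-01,  9.62464206e-01,
        -1.42192053e-01],
       [ 0.00000000e+00,  0.00000000e+00,  0.00000000e+00,
         1.00000000e+00]])} 0.1 [[ 9.34893753e-01  3.54927574e-01 -2.96911193e-04]
 [ 3.54927687e-01 -9.34893194e-01  1.02583745e-03]
 [ 8.65177436e-05 -1.06443103e-03 -9.99999430e-01]]
```

View pics/scene0.png

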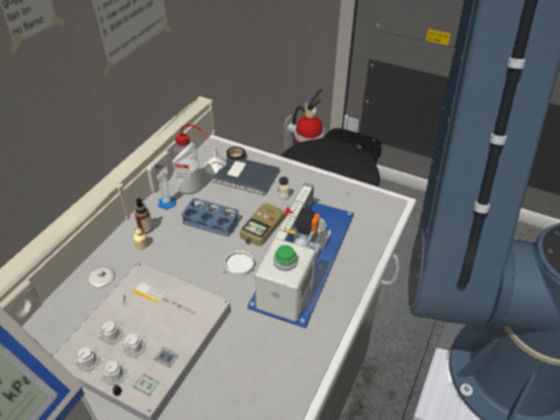

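View pics/side0.png

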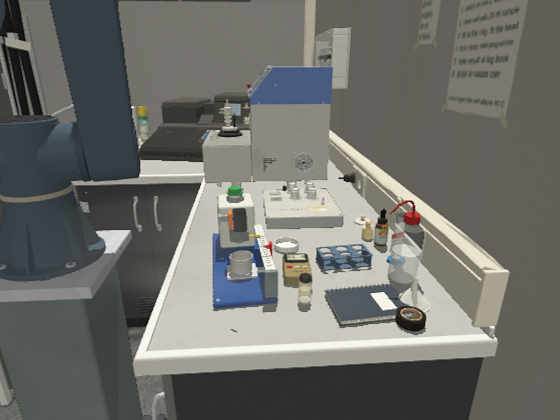

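The scene view shows the green cap at about (286,256), the orange button at (316,222) and the blue plate spanning x 250–353. The side view shows the cap at (235,190), the orange button at (230,220), the red index near (268,248) and the blue plate at lower left, with the meter and vial behind the rail.

```bash
cat > h.py <<'E'
import numpy as np,cv2
def pts(d,K,T):
    v,u=np.mgrid[:d.shape[0],:d.shape[1]]
    P=np.dstack([(u-K[2])/K[0]*d,(v-K[3])/K[1]*d,d])
    return P@T[:3,:3].T+T[:3,3]
def mask(p,lo,hi): return cv2.inRange(cv2.cvtColor(p,cv2.COLOR_RGB2HSV),lo,hi)>0
COL=dict(blue=((105,130,50),(125,255,255)),green=((55,120,60),(85,255,255)),orange=((6,190,150),(14,255,255)),
 yellow=((20,180,130),(32,255,255)),red=((0,180,120),(4,255,255)))
E
python3 - <<'E'
from h import *
allb=[]
for n in("scene","side"):
    z=np.load(f"pics/{n}0.npz"); P=pts(z["d"],z["K"],z["T"]); ok=(z["d"]>0)&(P[...,0]>.25)&(P[...,0]<.9)&(abs(P[...,1])<.6)&(P[...,2]>-.01)&(P[...,2]<.25)
    for c in COL:
        m=mask(z["p"],*COL[c])&ok
        if c=="blue":
            m&=(P[...,2]<.03)
            nn,l,s,_=cv2.connectedComponentsWithStats(m.astype(np.uint8)); 
            m=l==1+np.argmax(s[1:,4])
        Q=P[m]; print(n,c,len(Q),np.round(np.median(Q,0),3),np.round(Q.min(0),3),np.round(Q.max(0),3))
        if c=="green":
            t=Q[Q[:,2]>np.percentile(Q[:,2],95)-.004]; print(" top",t.mean(0).round(4),len(t), cv2.minEnclosingCircle(t[:,:2].astype(np.float32)))
        if c=="blue":
            allb.append(Q); print(cv2.minAreaRect(Q[:,:2].astype(np.float32)))
print(cv2.minAreaRect(np.vstack(allb)[:,:2].astype(np.float32)))
E
```

```text
scene blue 975 [ 0.44  -0.206  0.011] [ 0.413 -0.255  0.005] [ 0.523 -0.089  0.016]
((0.46746453642845154, -0.16924116015434265), (0.10029680281877518, 0.1683240383863449), 4.4606781005859375)
scene green 210 [0.461 0.047 0.156] [0.444 0.029 0.142] [0.478 0.062 0.16 ]
 top [0.4618 0.0442 0.1563] 155 ((0.4620687961578369, 0.04432892054319382), 0.015980567783117294)
scene orange 56 [ 0.453 -0.074  0.135] [ 0.449 -0.093  0.114] [ 0.458 -0.07   0.14 ]
scene yellow 35 [0.703 0.184 0.042] [ 0.501 -0.082  0.04 ] [0.733 0.187 0.078]
scene red 86 [ 0.838 -0.166  0.154] [ 0.538 -0.186  0.071] [ 0.855 -0.13   0.188]
side blue 717 [ 0.483 -0.237  0.012] [ 0.423 -0.265  0.002] [ 0.521 -0.168  0.015]
((0.47117775678634644, -0.21653756499290466), (0.10083566606044769, 0.0870388075709343), 6.447765350341797)
side green 102 [0.464 0.028 0.153] [0.443 0.017 0.142] [0.482 0.051 0.158]
 top [0.4628 0.034  0.1565] 51 ((0.46309560537338257, 0.03485775738954544), 0.017223967239260674)
side orange 5 [ 0.454 -0.091  0.138] [ 0.451 -0.096  0.137] [ 0.456 -0.085  0.139]
side yellow 4 [ 0.503 -0.083  0.074] [ 0.5   -0.084  0.074] [ 0.516 -0.081  0.075]
side red 103 [ 0.835 -0.177  0.154] [ 0.532 -0.196  0.023] [ 0.857 -0.135  0.19 ]
((0.4677959084510803, -0.17348891496658325), (0.10029680281877518, 0.17684532701969147), 4.4606781005859375)
```

Run:
```python
from h import *
from cell import r,claw,kin,eyes
a=.1; ex=np.array([np.cos(a),np.sin(a),0]); ey=np.array([-np.sin(a),np.cos(a),0])
R=np.c_[ey,ex,[0,0,-1]]
cap=np.array([.462,.040,0]); head=cap-.125*ey
p=head+.03*ey; p[2]=.30
r.reach(p,R); claw.gripper_close(); r.pause(.2)
T=np.eye(4);T[:3,:3]=r.read_eef_rot();T[:3,3]=r.read_ee_pos()
im,d=eyes.capture("wrist"); m=eyes.camera_model("wrist")
T=T@m["mount"]; np.savez("pics/w1.npz",p=im,d=d,K=[m[k] for k in("fx","fy","cx","cy")],T=T)
cv2.imwrite("pics/w1.png",im[:,:,::-1]); print(r.read_t(),r.read_joint_positions(),r.read_ee_pos())
P=pts(d,np.array([m[k] for k in("fx","fy","cx","cy")]),T)
ok=(d>0)&(abs(P[...,1])<.4)&(P[...,2]<.2)&(P[...,2]>-.02)
for c in COL:
    M=mask(im,*COL[c])&ok; n,l,s,ce=cv2.connectedComponentsWithStats(M.astype(np.uint8))
    for i in range(1,n):
        if s[i,4]>25: Q=P[l==i]; print(c,s[i],np.median(Q,0).round(4),Q.min(0).round(3),Q.max(0).round(3))
```

```text
3.0667 [-2.13244347e-01  1.43035712e-01  1.74715300e+00 -2.30800485e-05
  1.25135728e+00 -3.13233811e-01] [ 0.47149626 -0.05452445  0.30001725]
blue [ 229   44   37  264 2892] [ 0.4279 -0.1197  0.0115] [ 0.396 -0.243  0.008] [0.459 0.083 0.014]
blue [339  46   3  48  49] [0.5229 0.0684 0.0113] [0.52  0.044 0.009] [0.525 0.093 0.013]
blue [247 147  20  12 110] [ 0.4298 -0.033   0.0115] [ 0.424 -0.041  0.01 ] [ 0.447 -0.027  0.013]
blue [ 295  148   28   57 1148] [ 0.5042 -0.054   0.0116] [ 0.485 -0.091  0.009] [ 0.519 -0.017  0.087]
blue [305 214  15  20 175] [ 0.5161 -0.1129  0.0115] [ 0.503 -0.128  0.009] [ 0.522 -0.102  0.014]
blue [302 250  16  22 181] [ 0.5199 -0.1672  0.0116] [ 0.507 -0.18   0.009] [ 0.527 -0.15   0.014]
green [ 261   51   50   53 2071] [0.4627 0.0408 0.1562] [0.443 0.022 0.144] [0.482 0.061 0.159]
red [335 255   9  12  57] [ 0.5417 -0.1337  0.0778] [ 0.536 -0.14   0.074] [ 0.545 -0.128  0.083]
```

View pics/w1.png

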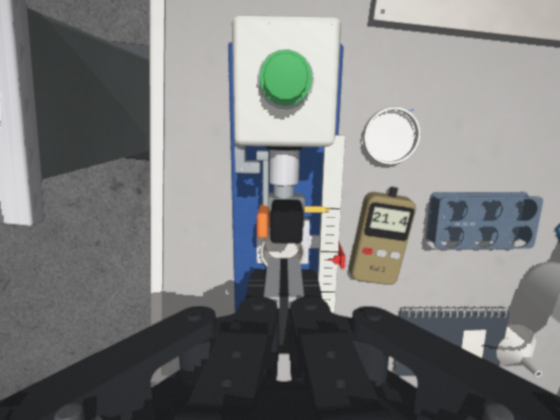

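The wrist view shows the green cap at (286,76), the orange button at (263,221), the black grip at (287,221), the yellow tip near (328,210) and the red tip near (330,259). The stand sits almost square in the picture, so my yaw guess of 0.1 rad is close.

```bash
cat >> h.py <<'E'
def ray(u,v,z,K,T):
    d=T[:3,:3]@np.array([(u-K[2])/K[0],(v-K[3])/K[1],1]); return T[:3,3]+d*(z-T[2,3])/d[2]
E
python3 - <<'E'
from h import *
z=np.load("pics/w1.npz");p,d,K,T=[z[k] for k in"pdKT"]
M=mask(p,*COL["blue"])
L=np.array([ray(215+np.argmax(M[v,215:250])-.5,v,.012,K,T) for v in range(50,255) if M[v,215:250].any()])
f=np.polyfit(L[:,1],L[:,0],1);res=L[:,0]-np.polyval(f,L[:,1]);k=abs(res)<.002;f=np.polyfit(L[k,1],L[k,0],1)
print("yaw front",-np.arctan(f[0]),k.sum(),np.std(res[k]))
a=-np.arctan(f[0])
G=mask(p,*COL["green"]).astype(np.uint8); P=pts(d,K,T)
t=P[(G>0)&(P[...,2]>.153)&(d>0)]; print("cap",t.mean(0),cv2.minEnclosingCircle(t[:,:2].astype(np.float32)))
cap=t.mean(0)
for aa in(a,.08,.1,.12):
    ex=np.array([np.cos(aa),np.sin(aa),0]);ey=np.array([-np.sin(aa),np.cos(aa),0])
    o=cap-.125*ey; l=ray(231,150,.012,K,T)
    print(aa,o,"front edge x",(L[k]-o)@ex@np.ones(k.sum())/k.sum())
    for c,zz in(("orange",.138),("yellow",.0725),("red",.0725)):
        lo,hi=COL[c]; m=mask(p[:,:345],(lo[0],130,100),hi); v,u=np.nonzero(m)
        Q=np.array([ray(x,y,zz,K,T) for x,y in zip(u,v) if 200<y<275 and 240<x])-o
        if len(Q): xs=Q@ex;ys=Q@ey; print(c,len(Q),"x",np.percentile(xs,[0,50,100]).round(4),"y",np.percentile(ys,[0,50,100]).round(4), "ytip",ys[xs>xs.max()-.006].mean() if c=="yellow" else ys[xs<xs.min()+.003].mean())
cv2.imwrite("pics/c1.png",cv2.resize(p[190:280,240:360,::-1],None,fx=6,fy=6,interpolation=cv2.INTER_CUBIC))
E
```

```text
yaw front 0.08557522816976884 205 0.00036128521134547696
cap [0.46270159 0.04158306 0.15646177] ((0.46268948912620544, 0.04148760065436363), 0.01696096733212471)
0.08557522816976884 [ 0.47338544 -0.08295952  0.15646177] front edge x -0.0626062619396897
orange 338 x [-0.0234 -0.018  -0.0135] y [-0.0103  0.004   0.0197] ytip 0.0024627796286524066
yellow 96 x [0.0236 0.0345 0.0485] y [-0.0029 -0.0005  0.0018] ytip -0.000586647261299463
red 136 x [0.0536 0.0645 0.0697] y [-0.0679 -0.0582 -0.0427] ytip -0.05866976155504009
0.08 [ 0.47269093 -0.08301715  0.15646177] front edge x -0.06218501422551778
orange 338 x [-0.0227 -0.0174 -0.0128] y [-0.0104  0.0039  0.0196] ytip 0.0023431408353571646
yellow 96 x [0.0243 0.0352 0.0492] y [-0.0027 -0.0003  0.002 ] ytip -0.00033339057661763567
red 136 x [0.0546 0.0655 0.0708] y [-0.0676 -0.0579 -0.0423] ytip -0.05836038401349954
0.1 [ 0.47518077 -0.08279246  0.15646177] front edge x -0.06368709217395555
orange 338 x [-0.0253 -0.0199 -0.0151] y [-0.0099  0.0043  0.02  ] ytip 0.0012194687968318792
yellow 96 x [0.0218 0.0327 0.0467] y [-0.0033 -0.001   0.0012] ytip -0.0012237630266841736
red 136 x [0.0509 0.0619 0.067 ] y [-0.0689 -0.0591 -0.0436] ytip -0.05944369619200741
0.12 [ 0.47766562 -0.08251802  0.15646177] front edge x -0.06516369613467364
orange 338 x [-0.028  -0.0225 -0.0173] y [-0.0096  0.0047  0.0205] ytip 0.0013637287637329619
yellow 96 x [0.0193 0.0301 0.0441] y [-0.0041 -0.0017  0.0008] ytip -0.00206364765450111
red 136 x [0.0472 0.0583 0.0631] y [-0.0702 -0.0602 -0.0447] ytip -0.060453233351254965
```

View pics/c1.png

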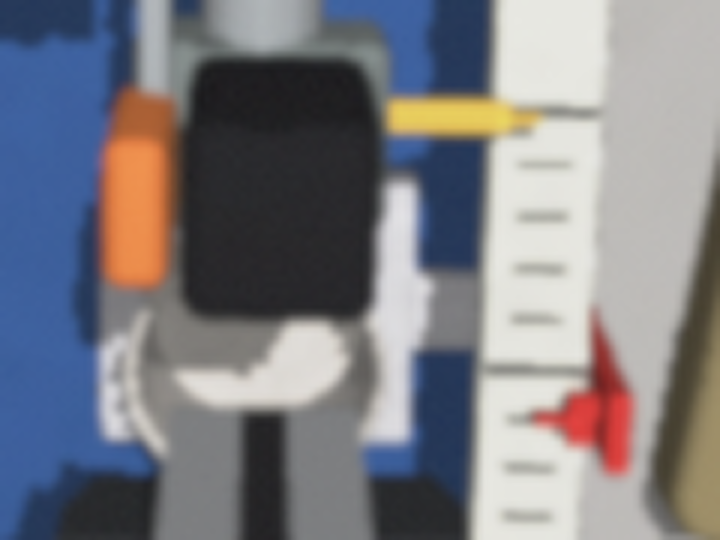

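The crop shows the yellow tip at the 0 mark and the red tip at the sixth mark, so the draw is about 59 mm. Now I press the cartridge.

```bash
cat >> h.py <<'E'
A=.087; EX=np.array([np.cos(A),np.sin(A),0]); EY=np.array([-np.sin(A),np.cos(A),0]); R=np.c_[EY,EX,[0,0,-1]]
CAP=np.array([.4627,.0416,0]); O=CAP-.125*EY
def W(x,y,z): return O+x*EX+y*EY+np.array([0,0,z])
E
python3 - <<'E'
from h import *
from cell import r,claw,kin,eyes
r.reach(W(0,.125,.18),R)
print(r.read_t(),r.servo_line(W(0,.125,.138),rate=.03,f_stop=25),r.read_ee_pos(),r.read_ft_force())
r.pause(.3); print(r.read_ee_pos(),r.read_ft_force())
r.servo_line(W(0,.125,.20),rate=.15)
claw.ungrasp()
r.reach(W(0,-.004,.20),R)
T=np.eye(4);T[:3,:3]=r.read_eef_rot();T[:3,3]=r.read_ee_pos()
im,d=eyes.capture("wrist"); m=eyes.camera_model("wrist");K=np.array([m[k] for k in("fx","fy","cx","cy")])
T=T@m["mount"]; np.savez("pics/w2.npz",p=im,d=d,K=K,T=T); cv2.imwrite("pics/w2.png",im[:,:,::-1])
P=pts(d,K,T); g=mask(im,*COL["green"])&(d>0); print("cap z",np.percentile(P[g][:,2],[50,90,99]) if g.any() else None,r.read_t(),T[:3,3])
E
```

```text
3.7333 True [0.46278638 0.04159595 0.14894191] [-5.11570964  0.65245359 11.88347932]
[0.46278988 0.04160924 0.14894815] [-4.48107564 -0.14756442 11.48613894]
cap z [0.14690657 0.14912743 0.14993129] 6.9417 [ 0.46735916 -0.01894575  0.34212481]
```

View pics/w2.png

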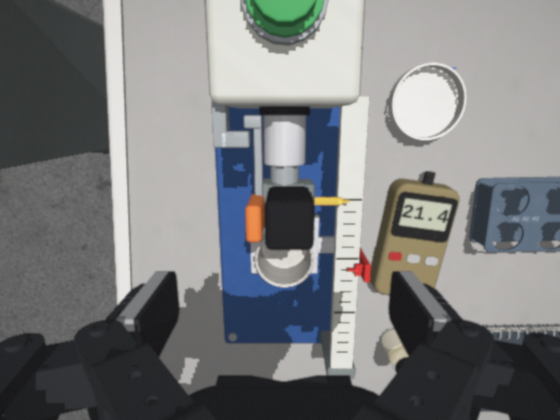

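Cap is home (top z ≈ 0.149). The view shows the grip at (289,218), the button at (255,219), the yellow tip at (345,202) and the red tip at (348,269), with nothing under the open fingers.

Run:
```python
from h import *
from cell import r,claw,kin,eyes
z=np.load("pics/w2.npz");K,T=z["K"],z["T"]
f=lambda u,v,h:(np.array([(ray(u,v,h,K,T)-O)@EX,(ray(u,v,h,K,T)-O)@EY])*1e3).round(1)
print("btn face",f(246,222,.138),"grip",f(265,222,.142),f(313,222,.142),"yel",f(346,201.5,.0725),"red",f(348,269,.0725))
r.servo_line(W(0,-.004,.104),rate=.12); print(r.read_ft_force())
claw.gripper_close(); r.pause(.3)
print(r.read_t(),r.read_width()*85,r.read_grip_force(),r.read_ft_force(),(r.read_ee_pos()-W(0,0,0))@np.c_[EX,EY])
```

```text
btn face [-23.2   2. ] grip [-11.6   3.2] [16.7  3.2] yel [48.2 -1.3] red [ 52.5 -58.6]
[-0.03184523 -0.00575355  0.62661779]
8.7417 31.596367198685545 63.19976985454559 [10.77487895  4.12736336  6.54386966] [ 0.00185685 -0.00422885]
```

Run:
```python
from h import *
from cell import r,claw,kin,eyes
r.servo_line(W(.002,-.0042-.058,.104),rate=.04); r.pause(.4)
print(r.read_t(),r.read_width()*85,r.read_grip_force(),r.read_ft_force(),(r.read_ee_pos()-W(0,0,0))@np.c_[EX,EY])
T=np.eye(4);T[:3,:3]=r.read_eef_rot();T[:3,3]=r.read_ee_pos()
out=[]
for n in("wrist","side","scene"):
    im,d=eyes.capture(n); m=eyes.camera_model(n);K=np.array([m[k] for k in("fx","fy","cx","cy")])
    np.savez(f"pics/{n}3.npz",p=im,d=d,K=K,T=T@m["mount"] if n=="wrist" else m["pose"]); out.append(im[:,:,::-1])
cv2.imwrite("pics/w3.png",out[0])
s=cv2.resize(out[1][205:290,205:305],(400,340),interpolation=cv2.INTER_CUBIC);c=cv2.resize(out[2][170:255,265:365],(400,340),interpolation=cv2.INTER_CUBIC)
cv2.imwrite("pics/s3.png",np.hstack([s,c]))
```

```text
10.75 31.969603110977708 58.07790219783783 [-2.52556083  2.72712871 16.20146391] [ 0.00186593 -0.06207185]
```

View pics/w3.png

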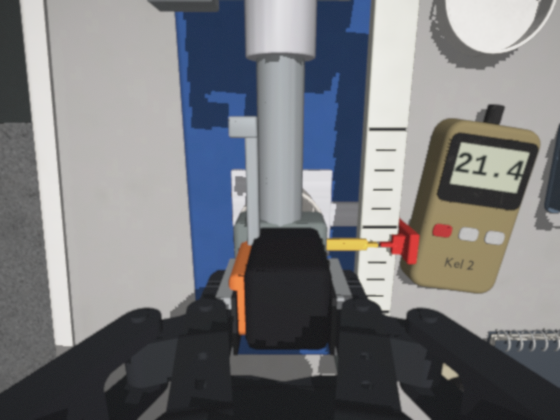

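View pics/s3.png

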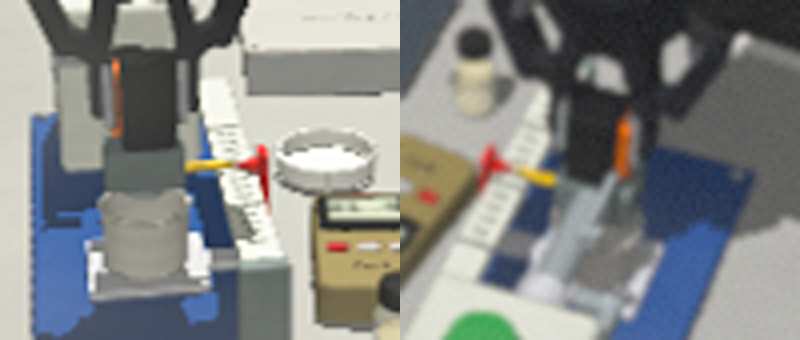

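The yellow tip (378,244) and the red tip (378,244) meet in the wrist view. The other two views agree, and the button is squeezed in.

```bash
python3 -c "
from cell import r
r.pause(.3); print(r.read_grip_force()); print(r.finish_job())"
```

```text
58.079490065574646
the job is handed in; nothing more can be done
None
```

I handed the job in with the cartridge pressed home, the yellow pointer lined up with the red index in all three camera views, and the gripper still holding the squeezed grip at 58 N; the verdict itself was not shown.

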